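# Show the red spray nozzle to the inspection camera

## Task

Pull the red-capped spray nozzle out of the rack and hold it up to the inspection camera: the mouth of its side spout on the camera's line of sight, 10 cm from the lens glass, the spout pointing straight back into the (downward-tilted) lens and the nozzle's stem downward. Finish while still holding it there, steady, in the gripper; do not touch the camera, and leave the other two nozzles, the jar and the pot where they are.

Things in the scene. Friction and masses are not known exactly. Their poses are not given: they have to be found in the camera images.
- red_grip (a point): Centre of the red grip block (30 mm along x, 26 along y, 28 tall) on top of the red nozzle: the place to grip, by its flats facing +y and -y. 69 mm above the nozzle's foot. Axes: z up along the stem, x along the side spout. The brass body under the block is 24 mm across, from 14 to 38 mm below this point.
- red_mouth (a point): Centre of the open end of the red nozzle's side spout (red mouth, 18 mm across): 34 mm out along x and 26 mm below red_grip. Same axes: x points out of the mouth.
- lens (a point): Centre of the front glass of the inspection camera, a grey box with a black lens ring 54 mm across and a white light ring. Its x axis is the line of sight, out of the lens, always 0.35 rad (20 degrees) below level; y is level. Lens height differs: 205 to 290 mm above the bench; it stays put.
- camera: The camera's fixed stand with all it carries: upright steel rod 16 mm thick, 350 mm high, about 70 mm behind the glass, on a dark foot 110 x 100 mm. Origin on the bench under the rod; x is the level direction in which the camera looks. Not to be touched.
- rack: White plastic nozzle rack, fixed, 75 mm (x) by 270 mm (y) by 35 mm high; origin at the centre of its underside. Three round through sockets 19 mm across, in a row along its y at -95, 0 and +95 mm; each holds one nozzle, its flange resting on the rack's top. Which nozzle is where varies.
- blue_nozzle: the same brass flood nozzle as the red one, standing in the rack, with a blue grip block and spout mouth; origin at the foot of its stem; to be left alone
- yellow_nozzle: the same brass flood nozzle as the red one, standing in the rack, with a yellow grip block and spout mouth; origin at the foot of its stem; to be left alone
- jar: Loose white jar with a green lid, 60 mm across, 85 mm tall; origin at the centre of its underside; to be left alone.
- pot: Loose empty terracotta pot, 84 mm across the rim, 75 mm tall; origin at the centre of its underside; to be left alone.
- red_nozzle: The red nozzle: loose, brass, about 120 g (varies), 83 mm tall. From the foot up: dark stem 16 mm across, 25 mm long, sunk in a rack socket; flange 34 mm across, 25 to 31 mm up; body 24 mm across to 55 mm; red grip block to 83 mm; side spout at 43 mm. Upright in its socket, turned differently each time. Origin at the foot of its stem, axes as red_grip.
Mind the look-alikes: they are no part of the job. What is shaped like the red_nozzle but pink or purple is not meant.

How it is judged (in metres and radians):
On the way:
1. the red nozzle is in the fingers, lifted clear out of the rack (height (world z) of red_grip above 0.125 m and contact force between the fingers and red_nozzle above 0.5 N and contact force between red_nozzle and rack below 0.1 N), for 0.2 s.
At the end, for the whole second after the job is handed in: Red nozzle held still in the fingers, clear of rack and camera, axis within 0.65 rad of upright; spout mouth 80 to 120 mm from the glass, within 15 mm of the line of sight each way, spout aimed into the lens within 0.2 rad; other nozzles within 20 mm, jar and pot within 30 mm of their start (x of red_mouth in the frame of lens between 0.08 and 0.12 m and y of red_mouth in the frame of lens between -0.015 and 0.015 m and z of red_mouth in the frame of lens between -0.015 and 0.015 m and angle between the x axis of red_mouth and the x axis of lens, either way round below 0.2 rad and x of red_grip in the frame of lens above 0.1 m and x of lens in the frame of red_mouth above 0.05 m and angle between red_grip's own z axis and vertical below 0.65 rad and height (world z) of red_mouth above 0.13 m and contact force between the fingers and red_nozzle above 0.5 N and contact force between red_nozzle and rack below 0.1 N and contact force between red_nozzle and camera below 0.1 N and linear speed of red_nozzle below 0.03 m/s and angular speed of red_nozzle below 0.2 rad/s and distance of each of blue_nozzle, yellow_nozzle from where it was at the start of the episode below 0.02 m and distance of each of jar, pot from where it was at the start of the episode below 0.03 m); the arm keeps its last pose, push and grip.
It fails at once if the camera is touched (more than 2 N) (contact force between camera and anything else above 2 N).
It fails at once if the blue nozzle is disturbed (moved 20 mm or more) (distance of blue_nozzle from where it was at the start of the episode above 0.02 m).
It fails at once if the yellow nozzle is disturbed (moved 20 mm or more) (distance of yellow_nozzle from where it was at the start of the episode above 0.02 m).
It fails at once if the jar is disturbed (moved 30 mm or more) (distance of jar from where it was at the start of the episode above 0.03 m).
It fails at once if the pot is disturbed (moved 30 mm or more) (distance of pot from where it was at the start of the episode above 0.03 m).
It also fails if it takes over 32 s, if anything falls off the work surface, if the arm or the gripper's body presses on something with over 40 N, if the wrist force passes 120 N, or if a joint passes its speed limit or range.

## Robot

A 7-joint arm with a two-finger parallel gripper is mounted at the origin on the work surface. World frame = base frame: x ahead of the robot, y to its left, z up, the work surface at z = 0. Lengths are in m, angles in degrees, forces in N, time in s.
With the tool pointing down it reaches from about 0.4 to 0.875 m from the base axis. Payload 6.5 kg.
Tool frame: the origin (TCP) lies on the centre line of the jaws, within the pads' length; the fingertips stand 14 mm ahead of it and the grasp point (between the pads) lies 5 mm behind it; z points along the fingers, y is the line along which they close (so a half turn about z gives the same grasp; the last joint's range is limited). The gripper opens to 88 mm and grips with 3 to 60 N. Pads are 18 mm wide; open, the fingers measure 123 mm over their backs; the gripper's body (75 mm by 187 mm) begins 45 mm behind the grasp point.
Start: joints at [-75.986, 30.733, -0.252, 88.115, 0.149, 61.152, -4.079], TCP at [0.199, 0.619, 0.253] pointing down, gripper open.
Joint ranges: [-154.64, 154.64], [-21.42, 123.67], [-72.66, 72.17], [13.99, 137.28], [-74.86, 254.86], [10.95, 109.41], [-158.01, 158.01]. Speed limits (degrees/s): [136.94, 136.94, 180, 180, 180, 180, 180].

## Interface

Orientations are given as a 3x3 rotation matrix whose columns are the frame's x, y, z axes.
In Python, from workcell import manip, optics gives the robot as it stands.
- The arm moves only by the shell command python3 -m crank 'ROWS' [OPENING] [FORCE]. ROWS is JSON, a list of rows, each an object of numbers: "tx", "ty", "tz": the shift along the tool's x, y, z in cm; "rx", "ry", "rz": the turn, a rotation vector about the tool's x, y, z in rad. A call has 1 to 12 rows; each row shifts and turns the commanded pose from where the row before left it, along the tool's axes as they then stand; what a row does not reach is not made up. A row lasts 1/12 s, in which the tool goes at most 41.7 mm and 7.16 degrees, less where a joint would pass 70% of its speed; a pose out of reach is approached as far as the arm can. A call is refused whole if a number of a shift passes 4.17 or a number of a turn 0.125, either way. A call with a gripper value outside its range is refused whole. OPENING is the closure in counts, from 0 (fully open) to 255 (shut), set as the call begins (- or left out, the last holds). The fingers move at their own pace and stop on an object; FORCE is the grip in N (left out, the last holds). Time passes only in rows, so rows that do not move let the fingers close. It gives the time, the measured TCP pose, the force, the opening and the grip force at its end, in the units of the state.
- manip.state(): the state, without advancing time (a new reading comes with each control period).
- optics.capture(name): name is "scene" or "top" or "wrist"; returns the picture (420x560x3 uint8, red, green, blue); there is no depth.
- optics.calibration(name): a dict with "mtx" (3x3 intrinsics, pixels), "xyz" and "orientation" of the camera in the world. Camera axes: x right, y down, z forward; pixel columns grow to the right and rows downward; lengths in m; the calibration is good to about 2 mm. The wrist camera is an equidistant fisheye: a pixel r from the principal point sees the ray r / f radians off the axis. A picture is of the moment at which its call begins: read the wrist's pose just before it. calibration takes no time and is no camera call; for the wrist camera it gives the pose at the moment of the call.
- manip.sign_off(): hands the job in; it is judged then, once.
The state is a dict: "clock": time; "q": joint angles; "qvel": joint speeds; "joint_efforts": joint torques, N m; "tcp_pos": TCP position; "tool_rot": TCP orientation; "wrist_force": force on the tool from outside, world axes, zero at the start; "ft_torque": the same for the moment, N m; "opening": finger opening in m; "grip_force": force on a finger pad.
Only numpy, scipy, OpenCV 4.12 (cv2) and the standard library are available. Lean on these libraries where they do the work, as an engineer would, in place of code of your own. Each camera call takes 0.05 s, during which the arm holds its last target. There are 200 camera calls.

## Working session

There is one attempt and no reset: what is moved stays moved. The work goes in short steps, Python scripts to look and compute and a shell command to move; the robot and the scene stay as the last step left them, time stands still between calls to the robot, and variables do not carry over. Pictures are saved under pics/ and viewed, at most 10 in all, crops included, and the job is handed in when it is done.

```bash
mkdir -p pics; python3 - <<'E'
from workcell import manip, optics
import cv2, numpy as np
for n in ("scene","top","wrist"):
    im=optics.capture(n); cv2.imwrite(f"pics/{n}0.png",im[:,:,::-1])
    c=optics.calibration(n); print(n,np.round(c["mtx"],1).tolist(),np.round(c["xyz"],3),np.round(c["orientation"],3).tolist())
s=manip.state();print(s["clock"],s["tcp_pos"],np.round(s["tool_rot"],3).tolist(),s["opening"])
a=cv2.imread("pics/scene0.png");b=cv2.imread("pics/top0.png")
E
```

```text
scene [[383.1, 0.0, 282.8], [0.0, 383.1, 212.8], [0.0, 0.0, 1.0]] [ 1.197 -0.098  0.62 ] [[0.016, 0.622, -0.783], [1.0, -0.005, 0.017], [0.007, -0.783, -0.622]]
top [[462.9, 0.0, 280.0], [0.0, 462.9, 211.9], [0.0, 0.0, 1.0]] [ 0.464 -0.078  1.321] [[0.007, -0.996, 0.086], [-1.0, -0.007, -0.002], [0.002, -0.086, -0.996]]
wrist [[325.2, 0.0, 280.4], [0.0, 325.2, 210.3], [0.0, 0.0, 1.0]] [0.119 0.644 0.386] [[0.306, 0.902, 0.303], [0.952, -0.29, -0.099], [-0.001, 0.319, -0.948]]
0.15 [0.19863499 0.61843049 0.25205425] [[-0.952, 0.306, -0.0], [0.306, 0.952, -0.001], [-0.0, -0.001, -1.0]] 0.0884572531081446
```

View pics/scene0.png

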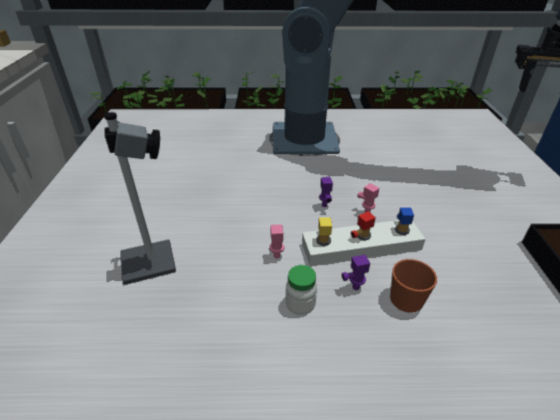

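View pics/top0.png

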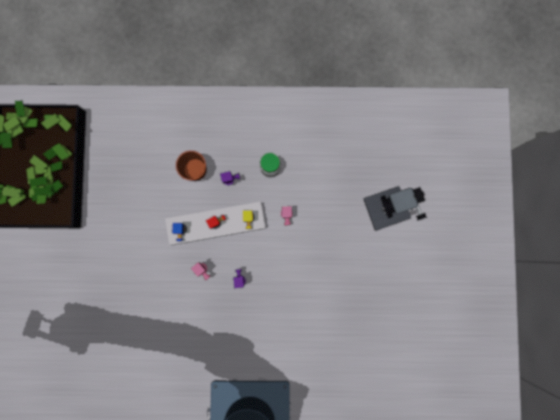

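Candidates for "red": scene red (365,224) in the rack; pink (370,195) and (277,238) on the bench; purple (326,187) and (358,268); terracotta pot (412,285); blue (405,218) and yellow (324,230) in the rack. I choose the saturated red one in the middle socket, spout toward lower left in the scene view. A close crop will check it and the lens.

```bash
python3 - <<'E'
import cv2, numpy as np
a=cv2.imread("pics/scene0.png");b=cv2.imread("pics/top0.png")
def c(im,x,y,w,h): return cv2.resize(im[y:y+h,x:x+w],(400,300),interpolation=cv2.INTER_CUBIC)
# scene red 80x60 at(325,195) x5; top red 80x60 (175,190) x5 ; scene cam (90,105) 80x60 x5; top cam (360,175)80x60 x5
o=np.vstack([np.hstack([c(a,325,195,80,60),c(b,175,190,80,60)]),np.hstack([c(a,90,105,80,60),c(b,360,175,80,60)])])
cv2.imwrite("pics/crop1.png",o)
E
```

```text
(no output)
```

View pics/crop1.png

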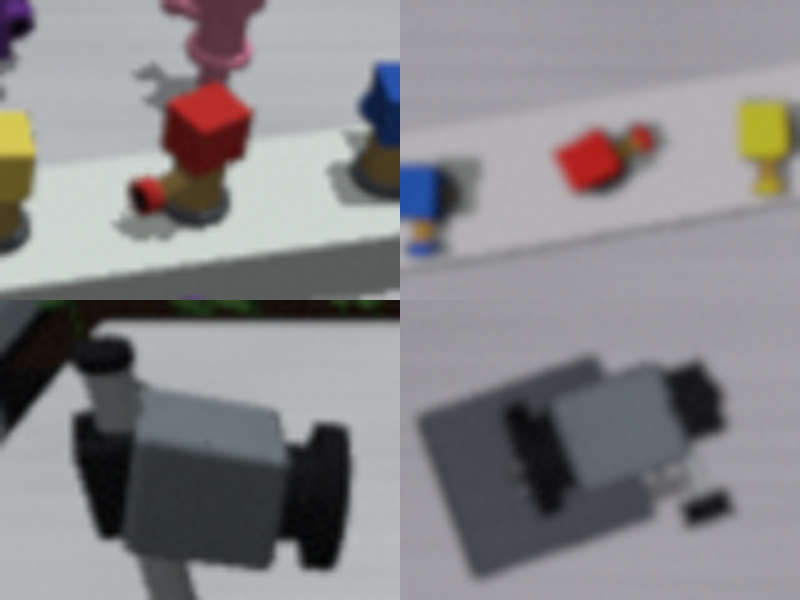

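View pics/wrist0.png

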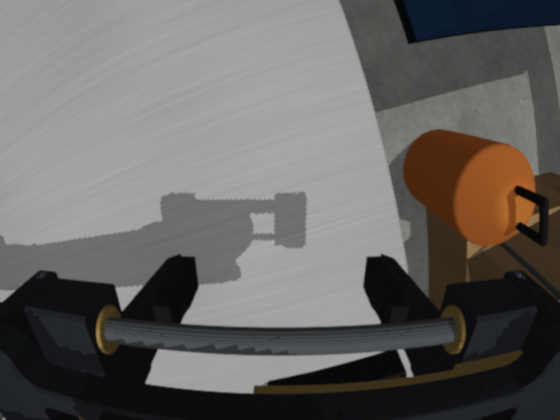

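The crop shows the true red block with a black-mouthed red-rimmed spout in the middle socket. In the top view its block centre is about (213,222) and its mouth about (223,218). The lens ring front is about (157.5,144.5) in scene and (387,207) in top. The camera looks to +y and slightly -x.

```bash
cat > h.py <<'E'
import numpy as np, cv2
from workcell import manip, optics
def ray(n,p,c=None):
    c=c or optics.calibration(n); K=np.array(c["mtx"]); R=np.array(c["orientation"])
    d=np.array([(p[0]-K[0,2])/K[0,0],(p[1]-K[1,2])/K[1,1],1.])
    if n=="wrist":
        r=np.hypot(d[0],d[1]); d=np.array([d[0]/r*np.sin(r),d[1]/r*np.sin(r),np.cos(r)])
    d=R@d; return np.array(c["xyz"]),d/np.linalg.norm(d)
def onz(n,p,z,c=None):
    o,d=ray(n,p,c); return o+d*(z-o[2])/d[2]
def tri(*rs):
    A=np.zeros((3,3));b=np.zeros(3)
    for o,d in rs: P=np.eye(3)-np.outer(d,d);A+=P;b+=P@o
    x=np.linalg.solve(A,b); return x,[np.linalg.norm((np.eye(3)-np.outer(d,d))@(x-o)) for o,d in rs]
E
python3 - <<'E'
from h import *
np.set_printoptions(precision=4,suppress=True)
g=onz("top",(175+189/5,222),.093);print("grip top cam",g)
print("mouth top cam",onz("top",(223.4,217.6),.056))
# scene: block top face centre, mouth centre
print("grip scene",onz("scene",(325+208/5,195+108/5),.093)); print("mouth scene",onz("scene",(325+146/5,195+194/5),.053))
cc=[(595,357),(420,415),(480,577),(655,515)]
f=np.array([onz("top",(360+(x-400)/5,175+(y-300)/5),.012) for x,y in cc]);print(f,f.mean(0))
for a,b in((0,1),(3,2)): v=f[b]-f[a];print(np.linalg.norm(v),np.degrees(np.arctan2(v[1],v[0])))
for a,b in((0,3),(1,2)): v=f[b]-f[a];print(np.linalg.norm(v),np.degrees(np.arctan2(v[1],v[0])))
print("ring",tri(ray("scene",(157,144.4)),ray("top",(387,207))))
print("rodtop",tri(ray("scene",(90+105/5,105+50/5)),ray("top",(360+308/5,175+208/5))))
print("rack ends",onz("top",(264.5,213),.035),onz("top",(167.5,231),.035))
E
```

```text
grip top cam [0.5417 0.098  0.093 ]
mouth top cam [0.5563 0.0745 0.056 ]
grip scene [0.5486 0.1002 0.093 ]
mouth scene [0.56   0.0761 0.053 ]
[[ 0.6522 -0.4198  0.012 ]
 [ 0.6182 -0.3195  0.012 ]
 [ 0.5261 -0.3527  0.012 ]
 [ 0.562  -0.4525  0.012 ]] [ 0.5896 -0.3861  0.012 ]
0.10587959703852436 108.74105942437073
0.10603711751327811 109.77504233176572
0.09596450477539019 -160.0947643606874
0.09787490910277867 -160.19961047155743
ring (array([ 0.5657, -0.3187,  0.2801]), [np.float64(0.003271638493571074), np.float64(0.003271638493571104)])
rodtop (array([ 0.5428, -0.3897,  0.3259]), [np.float64(0.0040155483464065075), np.float64(0.004015548346406366)])
rack ends [ 0.5715 -0.0373  0.035 ] [0.5195 0.2317 0.035 ]
```

```bash
python3 -m crank '[{"tx":-3,"ty":-2.4},{"tx":-3,"ty":-2.4},{"tx":-3,"ty":-2.4},{"tx":-3,"ty":-2.4},{"tx":-3,"ty":-2.4},{"tx":-3,"ty":-2.4},{"tx":-3,"ty":-2.4},{"tx":-3,"ty":-2.4},{"tx":-3,"ty":-2.4},{"tx":-3,"ty":-2.4},{"tx":-3,"ty":-2.4},{"tx":-3,"ty":-2.4}]' 0 25
python3 -m crank '[{"tx":-3,"ty":-2.4},{"tx":-3,"ty":-2.4},{"tx":-3,"ty":-2.4},{"tx":-3,"ty":-2.4,"tz":1},{"rz":0.115,"tz":1},{"rz":0.115,"tz":1},{"rz":0.115,"tz":1},{"rz":0.115},{"rz":0.115},{"rz":0.115},{"rz":0.115},{}]'
```

```text
validation failed for argument at $[0]...
validation failed for argument at $[0]...
```

```bash
cat > look.py <<'E'
import sys
from h import *
np.set_printoptions(precision=4,suppress=True)
n=sys.argv[1]
s=manip.state();c=optics.calibration("wrist");im=optics.capture("wrist");cv2.imwrite(f"pics/{n}.png",im[:,:,::-1])
np.savez(f"pics/{n}.npz",xyz=c["xyz"],orientation=c["orientation"],mtx=c["mtx"])
print(s["clock"],s["tcp_pos"],s["tool_rot"],s["q"])
E
python3 look.py w1
```

```text
0.15 [0.1986 0.6184 0.2521] [[-0.9521  0.3057 -0.0003]
 [ 0.3057  0.9521 -0.0013]
 [-0.0001 -0.0013 -1.    ]] [-75.9868  30.7672  -0.2549  88.1561   0.1501  61.1536  -4.0803]
```

View pics/w1.png

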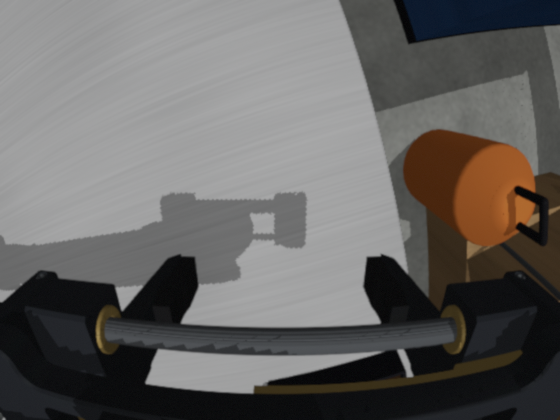

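The arm did not move: the rows were refused, and the picture is unchanged. The rows may need all six keys, so I'll try that.

```bash
python3 -m crank '[{"tx":-3,"ty":-2.4,"tz":0,"rx":0,"ry":0,"rz":0},{"tx":-3,"ty":-2.4,"tz":0,"rx":0,"ry":0,"rz":0},{"tx":-3,"ty":-2.4,"tz":0,"rx":0,"ry":0,"rz":0},{"tx":-3,"ty":-2.4,"tz":0,"rx":0,"ry":0,"rz":0},{"tx":-3,"ty":-2.4,"tz":0,"rx":0,"ry":0,"rz":0},{"tx":-3,"ty":-2.4,"tz":0,"rx":0,"ry":0,"rz":0},{"tx":-3,"ty":-2.4,"tz":0,"rx":0,"ry":0,"rz":0},{"tx":-3,"ty":-2.4,"tz":0,"rx":0,"ry":0,"rz":0},{"tx":-3,"ty":-2.4,"tz":0,"rx":0,"ry":0,"rz":0},{"tx":-3,"ty":-2.4,"tz":0,"rx":0,"ry":0,"rz":0},{"tx":-3,"ty":-2.4,"tz":0,"rx":0,"ry":0,"rz":0},{"tx":-3,"ty":-2.4,"tz":0,"rx":0,"ry":0,"rz":0}]' 0 25
```

```text
clock: 1.2
tcp_pos: [0.4541, 0.2328, 0.2529]
tool_rot: [[-0.952, 0.306, 0.0], [0.306, 0.952, 0.0], [-0.0, 0.0, -1.0]]
wrist_force: [-0.1, 0.7, -0.1]
opening: 0.0879
grip_force: 0.0
```

```bash
python3 -m crank '[{"tx":-3,"ty":-2.4,"tz":0,"rx":0,"ry":0,"rz":0},{"tx":-3,"ty":-2.4,"tz":0,"rx":0,"ry":0,"rz":0},{"tx":-3,"ty":-2.4,"tz":0,"rx":0,"ry":0,"rz":0},{"tx":-3,"ty":-2.4,"tz":1,"rx":0,"ry":0,"rz":0},{"tx":0,"ty":0,"tz":1,"rx":0,"ry":0,"rz":0.115},{"tx":0,"ty":0,"tz":1,"rx":0,"ry":0,"rz":0.115},{"tx":0,"ty":0,"tz":1,"rx":0,"ry":0,"rz":0.115},{"tx":0,"ty":0,"tz":0,"rx":0,"ry":0,"rz":0.115},{"tx":0,"ty":0,"tz":0,"rx":0,"ry":0,"rz":0.115},{"tx":0,"ty":0,"tz":0,"rx":0,"ry":0,"rz":0.115},{"tx":0,"ty":0,"tz":0,"rx":0,"ry":0,"rz":0.115},{"tx":0,"ty":0,"tz":0,"rx":0,"ry":0,"rz":0}]' && python3 look.py w2
```

```text
clock: 2.2
tcp_pos: [0.5383, 0.1066, 0.2126]
tool_rot: [[-0.436, 0.9, -0.0], [0.9, 0.436, -0.0], [-0.0, -0.0, -1.0]]
wrist_force: [0.2, 0.6, 0.1]
opening: 0.0879
grip_force: 0.0
2.2 [0.5383 0.1066 0.2126] [[-0.4361  0.8999 -0.0002]
 [ 0.8999  0.4361 -0.0003]
 [-0.0002 -0.0003 -1.    ]] [-32.8556  24.7485  21.8513 106.8091 -11.6127  50.6244  20.4424]
```

View pics/w2.png

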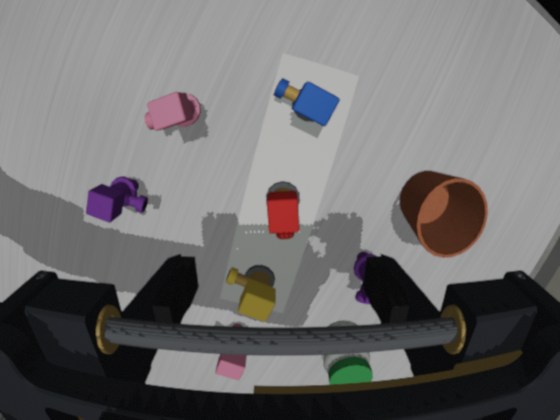

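The view shows the red block at about (283,212), with the spout pointing down the image, toward -tool x as planned. Blue is at (315,103), yellow at (256,300), the jar at (350,370), the pot at (440,215), and the pink and purple look-alikes stand off the rack. Next I measure the red block's centre and yaw.

```bash
python3 - <<'E'
from h import *
np.set_printoptions(precision=4,suppress=True)
im=cv2.imread("pics/w2.png").astype(int); z=np.load("pics/w2.npz"); c={k:z[k] for k in z}
b,g,r=im[...,0],im[...,1],im[...,2]
roi=np.zeros(r.shape,bool); roi[180:245,255:315]=True
m=(r>90)&(g<60)&(b<60)&roi
print(m.sum()); ys,xs=np.nonzero(m)
for y in range(184,242,4):
    x=np.nonzero(m[y])[0]
    if len(x): print(y,x.min(),x.max(),r[y,x].mean().round())
# candidate top face = bright
vals=r[m]; t=m&(r>np.percentile(vals,99)*0.85)
ys,xs=np.nonzero(t);P=np.array([onz("wrist",p,.093,c)[:2] for p in zip(xs,ys)]).astype(np.float32)*1000
print(len(P),cv2.minAreaRect(P),P.mean(0))
cn=[onz("wrist",p,.093,c) for p in ((283,212),)];print(cn)
E
```

```text
1096
200 267 297 144.0
204 268 297 168.0
208 268 296 169.0
212 269 297 169.0
216 269 297 168.0
220 269 297 168.0
224 269 297 167.0
228 269 298 166.0
232 270 293 140.0
236 277 291 122.0
926 ((542.8135375976562, 101.46676635742188), (24.199729919433594, 28.192598342895508), 29.67632484436035) [542.7762 101.6631]
[array([0.5415, 0.1048, 0.093 ])]
```

```bash
python3 -m crank '[{"tx":-0.7,"ty":0.2,"tz":0,"rx":0,"ry":0,"rz":-0.05},{"tx":0,"ty":0,"tz":2,"rx":0,"ry":0,"rz":0},{"tx":0,"ty":0,"tz":2,"rx":0,"ry":0,"rz":0},{"tx":0,"ty":0,"tz":2,"rx":0,"ry":0,"rz":0},{"tx":0,"ty":0,"tz":2,"rx":0,"ry":0,"rz":0},{"tx":0,"ty":0,"tz":2,"rx":0,"ry":0,"rz":0},{"tx":0,"ty":0,"tz":1.5,"rx":0,"ry":0,"rz":0},{"tx":0,"ty":0,"tz":1.2,"rx":0,"ry":0,"rz":0},{"tx":0,"ty":0,"tz":0.8,"rx":0,"ry":0,"rz":0},{"tx":0,"ty":0,"tz":0.4,"rx":0,"ry":0,"rz":0},{"tx":0,"ty":0,"tz":0,"rx":0,"ry":0,"rz":0}]' 60 25 && python3 look.py w3
```

```text
clock: 3.17
tcp_pos: [0.5431, 0.101, 0.0733]
tool_rot: [[-0.485, 0.875, -0.001], [0.875, 0.485, -0.0], [0.0, -0.001, -1.0]]
wrist_force: [0.3, 0.7, 0.3]
opening: 0.0672
grip_force: 0.0
3.1667 [0.5431 0.101  0.0733] [[-0.4847  0.8747 -0.0007]
 [ 0.8747  0.4847 -0.0001]
 [ 0.0002 -0.0006 -1.    ]] [-27.4195  37.3301  16.1233 110.0253 -17.0852  34.9914  28.6554]
```

View pics/w3.png

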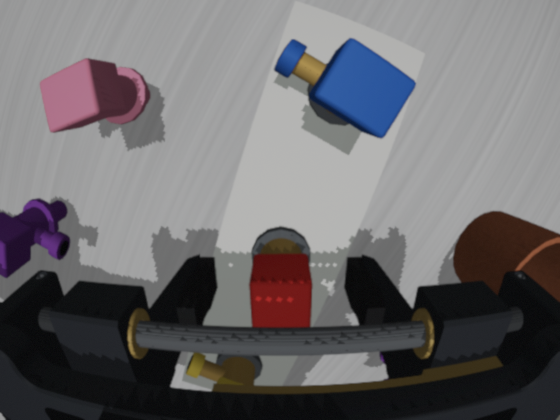

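The red block (251–311, 255–327) sits centred and square between the fingers. I close with 25 N, then lift.

```bash
python3 - <<'E'
from h import *
z=np.load("pics/w3.npz"); c={k:z[k] for k in z}
R=np.array([[-.4847,.8747],[.8747,.4847]])
for p,h in (((251,282),.093),((311,281),.093),((252,256),.065),((310,256),.065)):
    print(R.T@(onz("wrist",p,h,c)[:2]-[.5431,.101]))
E
python3 -m crank '[{"tx":0,"ty":0,"tz":0,"rx":0,"ry":0,"rz":0},{"tx":0,"ty":0,"tz":0,"rx":0,"ry":0,"rz":0},{"tx":0,"ty":0,"tz":0,"rx":0,"ry":0,"rz":0},{"tx":0,"ty":0,"tz":0,"rx":0,"ry":0,"rz":0},{"tx":0,"ty":0,"tz":0,"rx":0,"ry":0,"rz":0},{"tx":0,"ty":0,"tz":0,"rx":0,"ry":0,"rz":0},{"tx":0,"ty":0,"tz":0,"rx":0,"ry":0,"rz":0},{"tx":0,"ty":0,"tz":0,"rx":0,"ry":0,"rz":0}]' 255 25
```

```text
[ 0.01446845 -0.01189849]
[0.01494218 0.01251378]
[ 0.01235158 -0.01380088]
[0.01234597 0.01448159]
clock: 3.88
tcp_pos: [0.5433, 0.1011, 0.0738]
tool_rot: [[-0.484, 0.875, 0.0], [0.875, 0.484, 0.0], [0.0, 0.0, -1.0]]
wrist_force: [-0.1, 0.7, 1.7]
opening: 0.0258
grip_force: 25.0
```

Gripped: opening 25.8 mm, block centred. Next I compute the target poses and a staging pose 100 mm further out along the line of sight.

```bash
cat > plan.py <<'E'
from h import *
from scipy.spatial.transform import Rotation as Ro
np.set_printoptions(precision=4,suppress=True)
L,e=tri(ray("scene",(158.2,144.6)),ray("top",(385.8,207.5)))
yw=np.radians(109.4);t=.35
u=np.array([np.cos(yw)*np.cos(t),np.sin(yw)*np.cos(t),-np.sin(t)]);y=np.array([np.sin(yw),-np.cos(yw),0])
Rt=np.column_stack([u,y,np.cross(u,y)])
M=np.array([-.034,0,.0208])
def tcp(d): return L+d*u-Rt@M
if __name__=="__main__":
    print("lens",L,e);s=manip.state();R=np.array(s["tool_rot"]);p=np.array(s["tcp_pos"])
    for d in (.2,.1):
        g=tcp(d);print(d,"tcp",g,"shift now-tool cm",R.T@(g-p)*100,"shift target-tool cm",Rt.T@(g-p)*100)
    print("rotvec",Ro.from_matrix(R.T@Rt).as_rotvec(), "mouth",p+R@M,"in lens",np.column_stack([u,np.cross(Rt[:,2],u)*-1,0*u])[:, :1].T@(p+R@M-L), Rt.T@(p+R@M-L))
E
python3 plan.py
```

```text
lens [ 0.5647 -0.3165  0.2791] [np.float64(0.0029134110262401254), np.float64(0.0029134110262401657)]
0.2 tcp [ 0.4893 -0.1025  0.2184] shift now-tool cm [-15.2031 -14.5672 -14.4596] shift target-tool cm [-21.3091 -11.8486  -7.6126]
0.1 tcp [ 0.5205 -0.1911  0.2527] shift now-tool cm [-24.467  -16.1231 -17.8888] shift target-tool cm [-31.3091 -11.8486  -7.6126]
rotvec [ 0.0292 -0.3492  0.1647] mouth [0.5597 0.0713 0.053 ] in lens [0.4227] [0.4227 0.1241 0.0864]
```

```bash
python3 -m crank '[{"tx":0,"ty":0,"tz":-0.5,"rx":0,"ry":0,"rz":0},{"tx":0,"ty":0,"tz":-1,"rx":0,"ry":0,"rz":0},{"tx":0,"ty":0,"tz":-1.5,"rx":0,"ry":0,"rz":0},{"tx":0,"ty":0,"tz":-2,"rx":0,"ry":0,"rz":0},{"tx":0,"ty":0,"tz":-2,"rx":0,"ry":0,"rz":0},{"tx":0,"ty":0,"tz":-2,"rx":0,"ry":0,"rz":0},{"tx":0,"ty":0,"tz":-2,"rx":0,"ry":0,"rz":0},{"tx":0,"ty":0,"tz":-2,"rx":0,"ry":0,"rz":0},{"tx":0,"ty":0,"tz":-2,"rx":0,"ry":0,"rz":0},{"tx":0,"ty":0,"tz":-1,"rx":0,"ry":0,"rz":0},{"tx":0,"ty":0,"tz":-0.5,"rx":0,"ry":0,"rz":0},{"tx":0,"ty":0,"tz":0,"rx":0,"ry":0,"rz":0}]'
```

```text
clock: 4.88
tcp_pos: [0.5436, 0.1011, 0.2397]
tool_rot: [[-0.484, 0.875, 0.002], [0.875, 0.484, 0.001], [-0.0, 0.002, -1.0]]
wrist_force: [0.3, 1.2, -2.4]
opening: 0.0255
grip_force: 25.0
```

```bash
python3 -m crank '[{"tx":-1.9,"ty":-1.8,"tz":0.2,"rx":0,"ry":0,"rz":0},{"tx":-1.9,"ty":-1.8,"tz":0.2,"rx":0,"ry":0,"rz":0},{"tx":-1.9,"ty":-1.8,"tz":0.3,"rx":0,"ry":0,"rz":0},{"tx":-1.9,"ty":-1.8,"tz":0.3,"rx":0,"ry":0,"rz":0},{"tx":-1.9,"ty":-1.8,"tz":0.3,"rx":0,"ry":0,"rz":0},{"tx":-1.9,"ty":-1.8,"tz":0.3,"rx":0,"ry":0,"rz":0},{"tx":-1.9,"ty":-1.9,"tz":0.3,"rx":0,"ry":0,"rz":0},{"tx":-1.9,"ty":-1.9,"tz":0.2,"rx":0.007,"ry":-0.07,"rz":0.033},{"tx":0,"ty":0,"tz":0,"rx":0.007,"ry":-0.09,"rz":0.042},{"tx":0,"ty":0,"tz":0,"rx":0.007,"ry":-0.09,"rz":0.042},{"tx":0,"ty":0,"tz":0,"rx":0.007,"ry":-0.09,"rz":0.042},{"tx":0,"ty":0,"tz":0,"rx":0,"ry":0,"rz":0}]' && python3 plan.py && python3 - <<'E'
from h import *
s=manip.state();print(s["q"],s["clock"])
a=optics.capture("scene")[:,:,::-1];b=optics.capture("top")[:,:,::-1]
cv2.imwrite("pics/s1.png",a);cv2.imwrite("pics/t1.png",b)
f=lambda im,x,y:cv2.resize(im[y:y+112,x:x+75],(400,597),interpolation=cv2.INTER_CUBIC)
A=cv2.resize(a[90:240,90:290],(800,600),interpolation=cv2.INTER_CUBIC)
B=cv2.resize(b[150:260,270:430],(800,550),interpolation=cv2.INTER_CUBIC)
cv2.imwrite("pics/A1.png",np.vstack([cv2.resize(A,(400,300)),cv2.resize(B,(400,275))]))
E
```

```text
clock: 5.88
tcp_pos: [0.488, -0.0977, 0.2157]
tool_rot: [[-0.325, 0.939, 0.112], [0.884, 0.344, -0.316], [-0.336, -0.004, -0.942]]
wrist_force: [0.1, 0.9, -2.5]
opening: 0.0258
grip_force: 25.0
lens [ 0.5647 -0.3165  0.2791] [np.float64(0.0029134110262401254), np.float64(0.0029134110262401657)]
0.2 tcp [ 0.4893 -0.1025  0.2184] shift now-tool cm [-0.5526 -0.0394 -0.0936] shift target-tool cm [-0.5538 -0.0324 -0.0894]
0.1 tcp [ 0.5205 -0.1911  0.2527] shift now-tool cm [-10.5515  -0.167   -0.1697] shift target-tool cm [-10.5538  -0.0324  -0.0894]
rotvec [ 0.0008 -0.0076  0.0128] mouth [ 0.5014 -0.1344  0.2075] in lens [0.2057] [0.2057 0.0008 0.0012]
[-37.25385037  18.93943107  37.59451285 121.48425731  11.85365542
  37.79055608   9.3051653 ] 5.8833
```

View pics/A1.png

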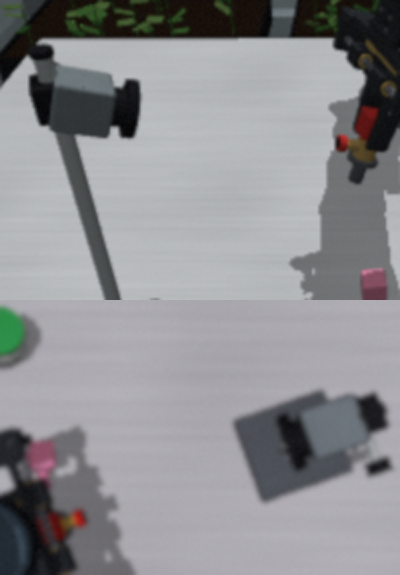

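The nozzle is held upright and tilted back, its spout (crop 341,143 in scene; 80,518 in top) facing the lens. I check my lens and mouth model against both pictures before closing in.

```bash
python3 - <<'E'
from plan import *
s=manip.state();R=np.array(s["tool_rot"]);p=np.array(s["tcp_pos"])
print("seen",tri(ray("scene",(260.5,161.5)),ray("top",(302,237.2))),"model",p+R@M)
def proj(n,X):
    c=optics.calibration(n);K=np.array(c["mtx"]);q=np.array(c["orientation"]).T@(X-np.array(c["xyz"]));q=K@q;return q[:2]/q[2]
for n in("scene","top"):
    print(n,"mouth",proj(n,p+R@M),"lens",proj(n,L),"back60",proj(n,L-.06*u),"ringtop/bot",proj(n,L+.027*np.cross(u,y)),proj(n,L-.027*np.cross(u,y)),"side",proj(n,L+.027*y),proj(n,L-.027*y))
E
```

```text
seen (array([ 0.4993, -0.1319,  0.2035]), [np.float64(0.0018186894689758099), np.float64(0.0018186894689758693)]) model [ 0.5017 -0.138   0.2085]
scene mouth [256.5815 159.9729] lens [156.5332 144.4126] back60 [121.2865 139.1401] ringtop/bot [154.1213 157.3435] [159.0377 130.9857] side [158.1425 151.2987] [155.012  137.9033]
top mouth [303.9011 236.1661] lens [384.5087 207.7717] back60 [410.4123 198.6699] ringtop/bot [385.7692 207.5166] [383.1852 208.0396] side [380.4119 196.5669] [388.6226 219.0233]
```

```bash
python3 -m crank '[{"tx":-0.6,"ty":0,"tz":0,"rx":0,"ry":-0.005,"rz":0.01},{"tx":-1.2,"ty":0,"tz":0,"rx":0,"ry":0,"rz":0},{"tx":-1.4,"ty":0,"tz":0,"rx":0,"ry":0,"rz":0},{"tx":-1.4,"ty":0,"tz":0,"rx":0,"ry":0,"rz":0},{"tx":-1.4,"ty":0,"tz":0,"rx":0,"ry":0,"rz":0},{"tx":-1.4,"ty":0,"tz":0,"rx":0,"ry":0,"rz":0},{"tx":-1.2,"ty":0,"tz":0,"rx":0,"ry":0,"rz":0},{"tx":-0.8,"ty":0,"tz":0,"rx":0,"ry":0,"rz":0},{"tx":-0.4,"ty":0,"tz":0,"rx":0,"ry":0,"rz":0},{"tx":0,"ty":0,"tz":0,"rx":0,"ry":0,"rz":0},{"tx":0,"ty":0,"tz":0,"rx":0,"ry":0,"rz":0},{"tx":0,"ty":0,"tz":0,"rx":0,"ry":0,"rz":0}]' && python3 plan.py && python3 - <<'E'
from h import *
a=optics.capture("scene")[:,:,::-1];b=optics.capture("top")[:,:,::-1]
A=cv2.resize(a[90:190,90:290],(800,400),interpolation=cv2.INTER_CUBIC)
B=cv2.resize(b[170:245,310:430],(800,500),interpolation=cv2.INTER_CUBIC)
cv2.imwrite("pics/A2.png",np.vstack([A[:300,:],cv2.resize(b[180:240,300:460],(800,300),interpolation=cv2.INTER_CUBIC)]))
E
```

```text
clock: 6.98
tcp_pos: [0.519, -0.1893, 0.2506]
tool_rot: [[-0.309, 0.944, 0.113], [0.889, 0.329, -0.319], [-0.338, 0.002, -0.941]]
wrist_force: [1.1, 0.4, -1.2]
opening: 0.0256
grip_force: 25.0
lens [ 0.5647 -0.3165  0.2791] [np.float64(0.0029134110262401254), np.float64(0.0029134110262401657)]
0.2 tcp [ 0.4893 -0.1025  0.2184] shift now-tool cm [ 9.7203  0.0485 -0.0786] shift target-tool cm [ 9.7195  0.0829 -0.1264]
0.1 tcp [ 0.5205 -0.1911  0.2527] shift now-tool cm [-0.2795  0.084  -0.1277] shift target-tool cm [-0.2805  0.0829 -0.1264]
rotvec [ 0.001  -0.0049 -0.0035] mouth [ 0.5319 -0.2261  0.2425] in lens [0.1029] [ 0.1029 -0.0009  0.0014]
```

View pics/A2.png

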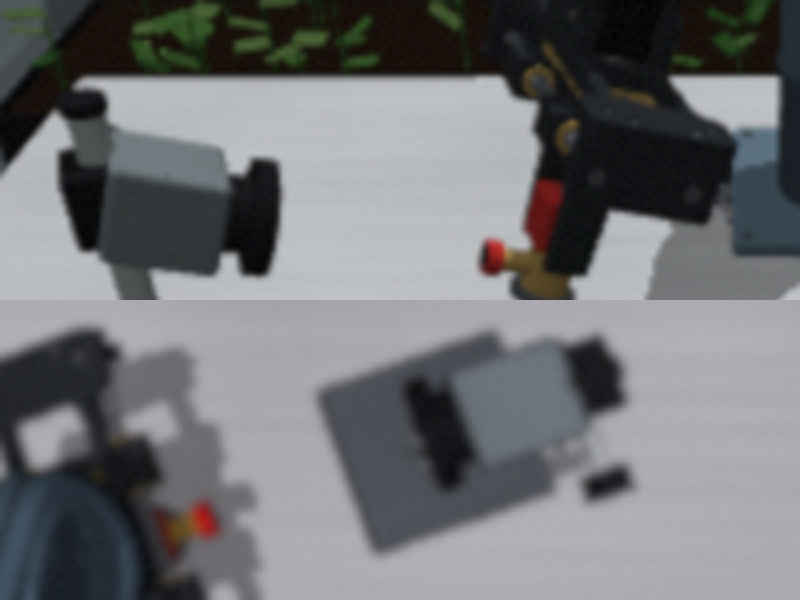

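The mouth front is at about px (210,154.5) in scene and (343,223.5) in top, in line with the lens axis. I triangulate for a final check.

```bash
python3 - <<'E'
from plan import *
m,e=tri(ray("scene",(210.5,154.3)),ray("top",(342.8,223.8)));L2,e2=tri(ray("scene",(158.3,144.4)),ray("top",(384.5,207.4)))
s=manip.state();print(m,e,"L2",L2,e2,Rt.T@(m-L),Rt.T@(m-L2),s["clock"],s["grip_force"],s["tcp_pos"],np.abs(s["qvel"]).max())
E
```

```text
[ 0.5302 -0.2272  0.2385] [np.float64(0.00035028818163763454), np.float64(0.000350288181637698)] L2 [ 0.5652 -0.3148  0.2796] [np.float64(0.0016117641778450819), np.float64(0.0016117641778451864)] [ 0.1039 -0.0029  0.0053] [ 0.1026 -0.0039  0.0062] 7.0833 24.968670196831226 [ 0.5192 -0.189   0.2506] 0.26993858290649386
```

```bash
python3 -m crank '[{"tx":-0.2,"ty":0.2,"tz":-0.3,"rx":0,"ry":0,"rz":0},{"tx":0,"ty":0,"tz":0,"rx":0,"ry":0,"rz":0},{"tx":0,"ty":0,"tz":0,"rx":0,"ry":0,"rz":0},{"tx":0,"ty":0,"tz":0,"rx":0,"ry":0,"rz":0},{"tx":0,"ty":0,"tz":0,"rx":0,"ry":0,"rz":0},{"tx":0,"ty":0,"tz":0,"rx":0,"ry":0,"rz":0},{"tx":0,"ty":0,"tz":0,"rx":0,"ry":0,"rz":0},{"tx":0,"ty":0,"tz":0,"rx":0,"ry":0,"rz":0},{"tx":0,"ty":0,"tz":0,"rx":0,"ry":0,"rz":0},{"tx":0,"ty":0,"tz":0,"rx":0,"ry":0,"rz":0}]' && python3 plan.py && python3 -c "
from workcell import manip
print(manip.sign_off())"
```

```text
clock: 7.92
tcp_pos: [0.5214, -0.1899, 0.2544]
tool_rot: [[-0.309, 0.944, 0.114], [0.889, 0.329, -0.319], [-0.339, 0.003, -0.941]]
wrist_force: [0.6, -0.8, -0.8]
opening: 0.0256
grip_force: 25.0
lens [ 0.5647 -0.3165  0.2791] [np.float64(0.0029134110262401254), np.float64(0.0029134110262401657)]
0.2 tcp [ 0.4893 -0.1025  0.2184] shift now-tool cm [ 9.9795 -0.1669  0.2294] shift target-tool cm [ 9.981  -0.1253  0.1885]
0.1 tcp [ 0.5205 -0.1911  0.2527] shift now-tool cm [-0.0203 -0.1254  0.1883] shift target-tool cm [-0.019  -0.1253  0.1885]
rotvec [ 0.0013 -0.0041 -0.0041] mouth [ 0.5343 -0.2267  0.2464] in lens [0.1003] [ 0.1003  0.0011 -0.0017]
the job is handed in; nothing more can be done
None
```

I handed the job in at about 8 s with the red nozzle held steady at 25 N; by my estimate its mouth is 100 mm from the lens glass, within a few mm of the line of sight and aimed back into the lens, but the hand-in returned no verdict.

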